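# Line up a punch over the pin in a steel tube

## Robot

A 7-joint arm with a two-finger parallel gripper is mounted at the origin on the work surface. World frame = base frame: x ahead of the robot, y to its left, z up, the work surface at z = 0. Lengths are in mm, angles in rad, forces in N, time in s.
With the tool pointing down it reaches from about 400 to 875 mm from the base axis. Payload 6.5 kg.
Tool frame: the origin (TCP) lies on the centre line of the jaws, within the pads' length; the fingertips stand 8 mm ahead of it and the grasp point (between the pads) lies 11 mm behind it; z points along the fingers, y is the line along which they close (so a half turn about z gives the same grasp; the last joint's range is limited). The gripper opens to 88 mm and grips with 3 to 60 N. Pads are 18 mm wide; open, the fingers measure 123 mm over their backs; the gripper's body (75 mm by 187 mm) begins 45 mm behind the grasp point.
Start: joints at [-1.248, 0.536, -0.004, 1.538, 0.003, 1.067, -0.071], TCP at [246.395, 601.481, 246.716] pointing down, gripper open.
Joint ranges: [-2.7, 2.7], [-0.37, 2.16], [-1.27, 1.26], [0.24, 2.4], [-1.31, 4.45], [0.19, 1.91], [-2.76, 2.76]. Speed limits (rad/s): [2.39, 2.39, 3.14, 3.14, 3.14, 3.14, 3.14].

## Interface

Orientations are given as a rotation vector (axis times angle).
In Python, from workcell import robot, get_image, camera_model, order gives the robot as it stands.
- The arm moves only by the tool play_rows, never from a script. Its arguments are lists of equal length, an entry for each row: "delta_pos": the shift along the world's x, y, z as a fraction of full scale, a list of three; "twist": the turn about the world's z as a fraction of full scale; "gripper": the opening, from -1 (shut) to 1 (fully open). In form: {"delta_pos": [[x, y, z], ...], "twist": [twist, ...], "gripper": [gripper, ...]}. A call has 1 to 10 rows; each row is the pose to reach, as a shift and turn from the pose commanded when the call began; what a row does not reach only later rows make up. Full scale, the value 1, is 80 mm for a shift and 90 degrees for a turn. A row lasts 1/10 s, in which the tool goes at most 50 mm and 8.59 degrees, less where a joint would pass 70% of its speed; a pose out of reach is approached as far as the arm can. A call with a number of a shift or a turn outside -1 to 1 is refused whole. A call with a gripper value outside its range is refused whole. The fingers move at their own pace and stop on an object; "squeeze" is the grip in N (left out, the last holds). Time passes only in rows, so rows that repeat a pose let the fingers close. It gives the time, the measured TCP pose, the force, the opening and the grip force at its end, in the units of the state.
- robot.state(): the state, without advancing time (a new reading comes with each control period).
- get_image(name): name is "side" or "top"; returns (picture, depth): 384x512x3 uint8, red, green, blue; 384x512 float32, mm along the optical axis (not along the pixel's ray), 0 where there is no reading.
- camera_model(name): a dict with "intrinsics" (3x3 intrinsics, pixels), "rvec" (rotation vector, rad) and "tvec" (3), from world to camera coordinates, as OpenCV has them. Camera axes: x right, y down, z forward; pixel columns grow to the right and rows downward; lengths in mm; the calibration is good to about 2 mm. A picture is of the moment at which its call begins. camera_model takes no time and is no camera call.
- order.hand_in(): hands the job in; it is judged then, once.
The state is a dict: "time_s": time; "joints": joint angles; "joint_vel": joint speeds; "joint_torque": joint torques, N m; "tool_pos": TCP position; "eef_rot": TCP orientation; "ft_force": force on the tool from outside, world axes, zero at the start; "wrist_torque": the same for the moment, N m; "grip_width": opening from 0.0 (shut) to 1.0 (fully open); "finger_force": force on a finger pad.
Only numpy, scipy, OpenCV 4.12 (cv2) and the standard library are available. Lean on these libraries where they do the work, as an engineer would, in place of code of your own. Each camera call takes 0.05 s, during which the arm holds its last target. There are 200 camera calls.

## Task

Get ready to drive the brass pin out of the steel tube. First roll the tube along the bench, never lifting it off, until the pin in its side looks straight up, and let go of it; then draw the round punch out of its slanting sleeve, turn it upright, point down, and finish while holding it still right above the pin, its point a few centimetres clear. Leave the chisel, the hammer, the drilled block and the can where they are.

Things in the scene. Friction and masses are not known exactly. Their poses are not given: they have to be found in the camera images.
- tube_center (a point): Centre (on the axis, half-way along) of the loose steel tube: diameter 44 mm, length 200 mm, 0.35 to 0.7 kg, lying on the bench roughly across the robot's view. Own y axis: along the tube. It turns with the tube as it rolls. It rolls on the bench without slipping, and stays where it is left if it is let go at rest; a knock sends it rolling.
- pin (a point): Centre of the visible end of the brass pin, a disc of diameter 14 mm flush with the tube's curved surface, 22 mm from the tube's axis and 45 mm along the tube's +y from its centre. Own z axis: straight out of the surface, so it points up when the pin looks straight up; own y: along the tube. At the start the pin looks to the far side of the tube from the robot (own z about 65 degrees from vertical), so the tube must roll about 25 mm towards the robot.
- punch_center (a point): Middle of the punch, half-way along: a round steel bar of diameter 16 mm, 165 mm long in all, 0.15 to 0.3 kg, with a plain flat head and dark grip rings near it; its lowest 18 mm is a point of diameter 9 mm, tapering up to the full 16 mm at 30 mm. Own z axis: from point to head, head 82.5 mm along +z from here. At the start it stands point down in one of the holder's two sleeves (either one), its head and 70 mm of its length sticking out.
- punch_tip (a point): The middle of the punch's point, the far end of its axis; 82.5 mm along the punch's own -z from its middle. Own z axis: from point to head.
- holder: Holder fixed to the bench: a steel plate 150 x 170 x 10 mm with two square sleeves, 90 mm apart along its own y, both leaning 35 degrees from vertical towards its own -x (roughly towards the robot). Each sleeve is 24 mm square outside, 18 mm inside, 95 mm deep, its mouth about 114 mm above the bench. Origin: under the plate, on the bench, half-way between the sleeves. Tools slide out freely along the sleeve's axis.
- mouth0 (a point): Centre of the mouth of the sleeve on the holder's +y side; axes as the holder's.
- mouth1 (a point): Centre of the mouth of the sleeve on the holder's -y side; axes as the holder's.
- chisel_center (a point): Middle of the flat cold chisel, a flat steel bar 16 x 10 mm, 135 mm long, standing in the other sleeve with 40 mm sticking out, so shorter than the punch. Own z axis: along it, up to its head. To be left there.
- hammer: Hammer lying on the bench near the far edge, about 260 mm long; origin near its middle, own x along it. To be left alone.
- block: Dark steel block 80 x 80 x 50 mm with four holes in its top, standing near the bench's far edge; origin under its centre. To be left alone.
- can: Plain metal can, diameter 60 mm, 120 mm tall, on the robot's right; origin under its centre. To be left alone.
Mind the look-alikes: they are no part of the job. What is shaped like the part that bears tube_center but turquoise is not meant.

How it is judged (in metres and radians):
On the way, in this order (a step that is already met when the one before it is completed fails the run):
1. the tube has been rolled so that the pin looks up, and lies let go on the bench, the punch still in its sleeve (angle between pin's own z axis and vertical below 0.35 rad and height (world z) of tube_center below 0.026 m and contact force between tube and the arm below 0.1 N and contact force between tube and the fingers below 0.1 N and linear speed of tube below 0.02 m/s and distance of punch_tip from where it was at the start of the episode below 0.03 m), for 0.2 s.
2. the punch is drawn out of its sleeve, in the gripper (distance of punch_tip from where it was at the start of the episode above 0.095 m and contact force between punch and the fingers above 1 N and contact force between punch and holder below 0.1 N), for 0.1 s.
At the end, for the whole second after the job is handed in: The tube lies on the bench, untouched and at rest, its pin within 20 degrees of straight up; the gripper holds the punch still, point down and within 11 degrees of upright, its point within 11 mm sideways of the pin's centre and 8 to 80 mm above it, touching neither tube nor holder (angle between pin's own z axis and vertical below 0.35 rad and height (world z) of tube_center between 0.018 and 0.026 m and angle between punch_tip's own z axis and vertical below 0.2 rad and horizontal distance between punch_tip and pin below 0.011 m and height (world z) of punch_tip between 0.052 and 0.125 m and contact force between punch and the fingers above 1 N and contact force between punch and tube below 0.1 N and contact force between punch and holder below 0.1 N and linear speed of punch below 0.03 m/s and linear speed of tube below 0.02 m/s and contact force between tube and the arm below 0.1 N and contact force between tube and the fingers below 0.1 N); the arm keeps its last pose, push and grip.
It fails at once if the tube is lifted off the bench (height (world z) of tube_center above 0.034 m).
It fails at once if the chisel is disturbed (distance of chisel_center from where it was at the start of the episode above 0.025 m).
It fails at once if the hammer, block or can is moved (distance of any of hammer, block, can from where it was at the start of the episode above 0.025 m).
It also fails if it takes over 54 s, if anything falls off the work surface, if the arm or the gripper's body presses on something with over 40 N, if the wrist force passes 120 N, or if a joint passes its speed limit or range.

## Working session

There is one attempt and no reset: what is moved stays moved. The work goes in short steps, Python scripts to look and compute and a tool call to move; the robot and the scene stay as the last step left them, time stands still between calls to the robot, and variables do not carry over. Pictures are saved under pics/ and viewed, at most 10 in all, crops included, and the job is handed in when it is done.

Besides the shell and the picture viewer there is one more tool, called after ">>>" by a JSON object that holds its "method" and its "body". play_rows: Moves the arm, as the interface text tells. Its arguments: {"type":"object","properties":{"delta_pos":{"type":"array"},"twist":{"type":"array"},"gripper":{"type":"array"},"squeeze":{"type":"number"}},"required":["delta_pos","twist","gripper"]}

```bash
mkdir -p pics; ls
cat > h.py <<'E'
import numpy as np,cv2
from workcell import robot,get_image,camera_model,order
def cam(n):
    m=camera_model(n);K=np.array(m["intrinsics"],float);R=cv2.Rodrigues(np.array(m["rvec"],float))[0];t=np.array(m["tvec"],float).ravel();return K,R,t
def pts(n,d):
    K,R,t=cam(n);v,u=np.mgrid[:384,:512]
    c=np.stack([(u-K[0,2])*d/K[0,0],(v-K[1,2])*d/K[1,1],d],-1)
    p=(c-t)@R; p[d==0]=np.nan; return p
def ray(n,u,v,z):
    K,R,t=cam(n);o=-R.T@t;r=R.T@np.linalg.solve(K,[u,v,1]);return o+r*(z-o[2])/r[2]
E
python3 - <<'E'
from h import *
for n in("top","side"):
    im,d=get_image(n);np.savez(f"{n}0.npz",im=im,d=d)
    cv2.imwrite(f"pics/{n}0.png",cv2.resize(im[...,::-1],(800,600)))
    K,R,t=cam(n);print(n,K[0,0],-R.T@t,R[2], (d>0).mean())
print(robot.state())
E
```

```text
pics
top 368.883320448542 [ 394.33199225  -69.74463483 1189.86022811] [ 0.11351764  0.02560342 -0.99320603] 0.9958140055338541
side 372.89830888125016 [372.46361534 633.16918551 737.98924332] [ 0.14346548 -0.72886314 -0.66945962] 0.99591064453125
{'time_s': 0.1, 'joints': array([-1.24820998,  0.5370953 , -0.00442167,  1.53866402,  0.0025779 ,
        1.06729517, -0.07118734]), 'joint_vel': array([-0.001308  , -0.0023186 ,  0.00030462, -0.00042858,  0.00014662,
        0.00178448,  0.00030242]), 'joint_torque': array([ 2.23968011e-03, -5.72075987e+01,  9.93929654e-01, -2.52229553e+01,
       -5.60676504e-02,  1.34505666e-02,  3.12383600e-05]), 'tool_pos': array([246.21992081, 601.03579205, 245.96666708]), 'eef_rot': array([-6.06738511e-01, -3.08225652e+00,  2.26862143e-03]), 'ft_force': array([-0.01522188,  0.02309102,  0.38686945]), 'wrist_torque': array([ 0.01145786,  0.04673913, -0.02958206]), 'finger_force': 0.0, 'grip_width': 0.99743089328981}
```

View pics/top0.png

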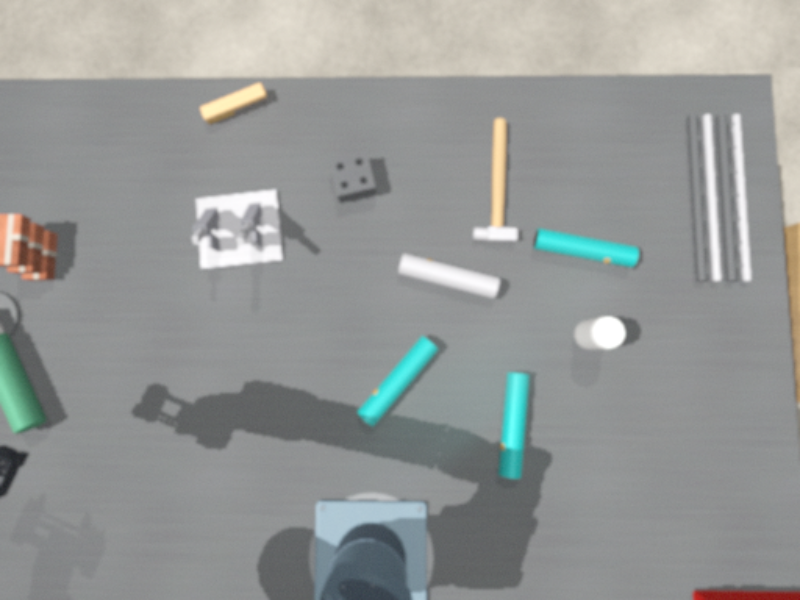

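View pics/side0.png

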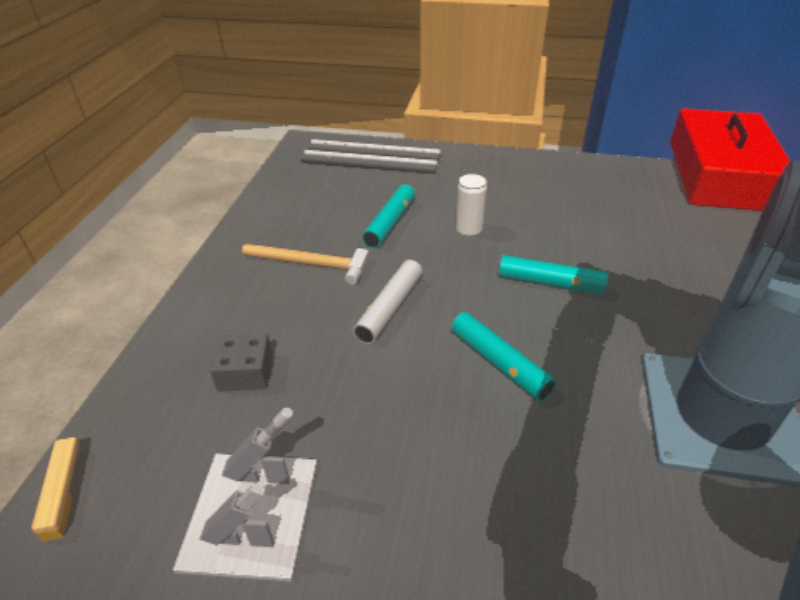

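Run:
```python
from h import *
T=np.load("top0.npz");S=np.load("side0.npz")
a=cv2.resize(T["im"][140:195,240:340],(800,440),interpolation=3);b=cv2.resize(S["im"][150:350,110:290],(540,600),interpolation=3)
cv2.imwrite("pics/c1.png",a[...,::-1]);cv2.imwrite("pics/c2.png",b[...,::-1])
for n,D,(u0,u1,v0,v1) in(("top",T,(245,335,150,200)),("side",S,(222,275,160,222))):
    P=pts(n,D["d"]);m=np.zeros((384,512),bool);m[v0:v1,u0:u1]=1
    im=D["im"].astype(int);w=m&(P[...,2]>8)&(P[...,2]<60)&(D["d"]>0)
    c=max(cv2.findContours(w.astype(np.uint8),0,1)[0],key=cv2.contourArea);k=cv2.drawContours(np.zeros((384,512),np.uint8),[c],-1,1,-1)>0
    q=P[k&w];top=q[q[:,2]>np.percentile(q[:,2],70)]
    r=cv2.minAreaRect(q[:,:2].astype(np.float32));print(n,len(q),"zpct",np.percentile(q[:,2],[5,50,95,99]),r,"ridge",top.mean(0), np.linalg.svd(q[:,:2]-q[:,:2].mean(0),full_matrices=0)[2][0])
    hsv=cv2.cvtColor(D["im"],cv2.COLOR_RGB2HSV);g=cv2.dilate(k.astype(np.uint8),np.ones((3,3)))>0
    o=g&(hsv[...,1]>70)&(hsv[...,0]>8)&(hsv[...,0]<30);vv,uu=np.where(o);print("pin",o.sum(), (uu.mean(),vv.mean(),np.nanmean(P[o],0)) if o.any() else 0)
    # holder
    w=(P[...,2]>4)&(P[...,2]<16)&(im.min(2)>140);
    vv,uu=np.where(w&(P[...,1]>150)&(P[...,1]<500)&(P[...,0]>300));q=P[vv,uu]
    print("plate",len(q),cv2.boxPoints(cv2.minAreaRect(q[:,:2].astype(np.float32))).round(1).tolist(),q[:,2].mean())
    w=(P[...,2]>95)&(P[...,2]<220)&(P[...,0]>350)&(P[...,0]<800)&(P[...,1]>100)&(P[...,1]<500)
    nn,l,st,ce=cv2.connectedComponentsWithStats(w.astype(np.uint8))
    for i in range(1,nn):
        if st[i,4]>5:
            q=P[l==i];j=q[:,2].argmax();print("hi",st[i],q[j],q.mean(0))
```

```text
top 881 zpct [27.41779288 40.17708494 45.84824644 47.52515166] ((557.3737182617188, -151.87522888183594), (199.8885498046875, 45.17115783691406), 74.5526123046875) ridge [ 557.18262846 -151.954172     44.37342714] [0.25659326 0.96651948]
pin 0 0
plate 2646 [[299.79998779296875, 499.29998779296875], [300.79998779296875, 150.8000030517578], [992.0, 152.6999969482422], [991.0999755859375, 501.20001220703125]] 8.309492306039555
hi [151 137  12  20 153] [605.57851541 232.93677268 175.49824747] [632.28207774 235.6248941  131.78695797]
hi [122 140  12  16 136] [610.6304083  324.57761523 151.29585127] [629.72161995 325.51611202 119.87186001]
side 886 zpct [17.84061243 38.46380934 43.96469973 44.9849908 ] ((558.862548828125, -154.99978637695312), (206.2298583984375, 42.36588668823242), 74.97647857666016) ridge [ 561.48228009 -148.48340366   42.92919829] [0.27296132 0.96202501]
pin 4 (np.float64(235.5), np.float64(196.0), array([ 588.46339406, -111.81290548,   37.64012051]))
plate 3264 [[575.9000244140625, 359.6000061035156], [595.7000122070312, 189.0], [745.2000122070312, 206.3000030517578], [725.4000244140625, 376.8999938964844]] 9.361467545739911
hi [155 261  32  30 396] [604.51749926 237.24142842 175.12122411] [631.82562917 239.69727209 130.27422236]
hi [141 309  29  24 384] [609.85421381 326.11677313 149.63242767] [629.1901919  329.10820823 120.15463488]
```

View pics/c1.png

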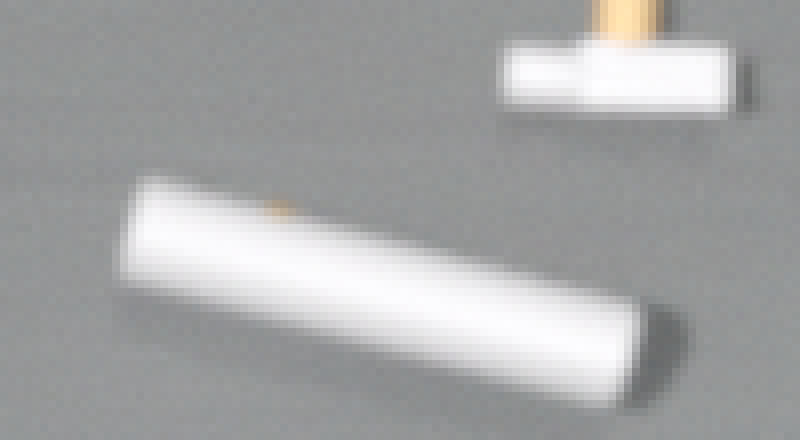

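View pics/c2.png

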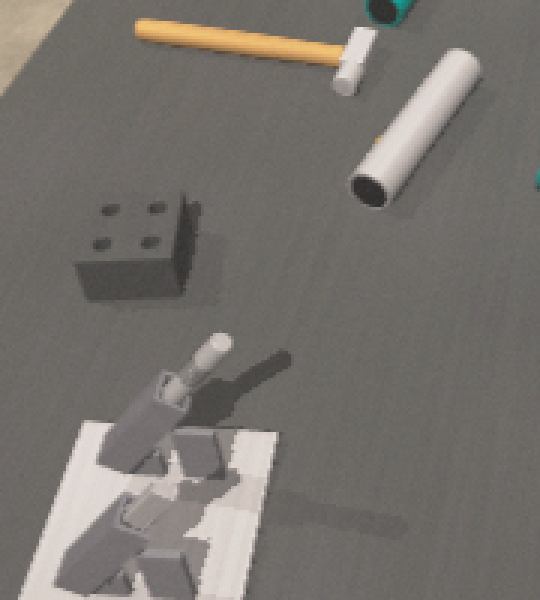

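The white tube lies at top-view crop pixels 130–640 × 180–400, with its brass pin on the far side at (280,208). The three turquoise tubes don't match "steel", so I'm leaving them. The round bar sticking out furthest, in the far (−y) sleeve at side-crop (220,343), is the punch. The flat, shorter one at (150,500) is the chisel. The measured tube size (200 × 45 mm, top at 44 mm) and the holder plate (150 × 171 mm) both fit the description.

>>> {"method": "play_rows", "body": {"delta_pos": [[0.39, -0.94, 0], [0.39, -0.94, 0], [0.39, -0.94, 0]], "twist": [-0.092, -0.092, -0.092], "gripper": [1, 1, 1], "squeeze": 20}}

```text
time_s: 0.4
tool_pos: [280.9, 521.6, 246.4]
eef_rot: [0.836, 3.026, -0.005]
ft_force: [0.5, -0.5, -0.2]
grip_width: 1.001
finger_force: 0.0
```

>>> {"method": "play_rows", "body": {"delta_pos": [[0.39, -0.94, 0], [0.39, -0.94, 0], [0.39, -0.94, 0]], "twist": [-0.092, -0.092, -0.092], "gripper": [1, 1, 1]}}

```text
time_s: 0.7
tool_pos: [311.2, 447.1, 246.5]
eef_rot: [1.052, 2.959, -0.004]
ft_force: [-0.0, 0.7, 0.1]
grip_width: 1.001
finger_force: 0.0
```

>>> {"method": "play_rows", "body": {"delta_pos": [[0.39, -0.94, 0], [0.39, -0.94, 0], [0.39, -0.94, 0]], "twist": [-0.092, -0.092, -0.092], "gripper": [1, 1, 1]}}

```text
time_s: 1.0
tool_pos: [341.8, 372.7, 246.6]
eef_rot: [1.262, 2.876, -0.002]
ft_force: [0.4, -0.1, -0.4]
grip_width: 1.0
finger_force: 0.0
```

>>> {"method": "play_rows", "body": {"delta_pos": [[0.39, -0.94, 0], [0.39, -0.94, 0], [0.39, -0.94, 0]], "twist": [-0.092, -0.092, -0.092], "gripper": [1, 1, 1]}}

```text
time_s: 1.3
tool_pos: [372.6, 298.2, 246.7]
eef_rot: [1.466, 2.778, -0.001]
ft_force: [0.3, -0.1, 0.7]
grip_width: 1.0
finger_force: 0.0
```

>>> {"method": "play_rows", "body": {"delta_pos": [[0.39, -0.94, 0], [0.39, -0.94, 0], [0.39, -0.94, 0]], "twist": [-0.092, -0.092, -0.092], "gripper": [1, 1, 1]}}

```text
time_s: 1.6
tool_pos: [403.8, 223.7, 246.9]
eef_rot: [1.661, 2.665, -0.0]
ft_force: [-0.4, 0.6, -0.8]
grip_width: 1.0
finger_force: 0.0
```

>>> {"method": "play_rows", "body": {"delta_pos": [[0.39, -0.94, 0], [0.39, -0.94, 0], [0.39, -0.94, 0]], "twist": [-0.092, -0.092, -0.092], "gripper": [1, 1, 1]}}

```text
time_s: 1.9
tool_pos: [435.0, 148.9, 246.9]
eef_rot: [1.849, 2.539, 0.0]
ft_force: [1.0, -0.1, 0.1]
grip_width: 1.003
finger_force: 0.0
```

>>> {"method": "play_rows", "body": {"delta_pos": [[0.39, -0.94, 0], [0.39, -0.94, 0], [0.39, -0.94, 0]], "twist": [-0.092, -0.092, -0.092], "gripper": [1, 1, 1]}}

```text
time_s: 2.2
tool_pos: [466.4, 74.0, 246.9]
eef_rot: [2.026, 2.399, 0.0]
ft_force: [0.1, 0.0, 0.4]
grip_width: 0.999
finger_force: 0.0
```

>>> {"method": "play_rows", "body": {"delta_pos": [[0.39, -0.94, 0], [0.39, -0.94, 0], [0.39, -0.94, 0]], "twist": [-0.092, -0.092, -0.092], "gripper": [1, 1, 1]}}

```text
time_s: 2.5
tool_pos: [497.6, -1.0, 246.8]
eef_rot: [2.193, 2.247, 0.0]
ft_force: [-0.3, 0.8, -0.2]
grip_width: 0.998
finger_force: 0.0
```

>>> {"method": "play_rows", "body": {"delta_pos": [[0.39, -0.94, 0], [0.39, -0.94, 0], [0.39, -0.94, 0]], "twist": [-0.092, -0.092, -0.092], "gripper": [1, 1, 1]}}

```text
time_s: 2.8
tool_pos: [528.8, -76.0, 246.7]
eef_rot: [2.349, 2.084, -0.0]
ft_force: [-0.5, -0.7, 0.6]
grip_width: 1.002
finger_force: 0.0
```

>>> {"method": "play_rows", "body": {"delta_pos": [[0.39, -0.94, 0], [0.39, -0.94, 0], [0.39, -0.94, 0], [0.39, -0.94, 0]], "twist": [-0.092, -0.092, -0.092, -0.092], "gripper": [1, 1, 1, 1]}}

```text
time_s: 3.2
tool_pos: [558.9, -147.1, 246.0]
eef_rot: [-2.489, -1.914, -0.0]
ft_force: [0.3, 0.4, -0.2]
grip_width: 1.0
finger_force: 0.0
```

>>> {"method": "play_rows", "body": {"delta_pos": [[0, -0.06, -0.5], [0, -0.06, -1], [0, -0.06, -1]], "twist": [0, 0, 0], "gripper": [1, 1, 1]}}

```text
time_s: 3.5
tool_pos: [555.2, -150.2, 162.2]
eef_rot: [-2.482, -1.911, 0.008]
ft_force: [-0.0, 0.0, 0.5]
grip_width: 1.002
finger_force: 0.0
```

>>> {"method": "play_rows", "body": {"delta_pos": [[0, 0, -0.5], [0, 0, -1], [0, 0, -1]], "twist": [0, 0, 0], "gripper": [1, 1, 1]}}

```text
time_s: 3.8
tool_pos: [556.2, -151.7, 84.1]
eef_rot: [-2.486, -1.911, 0.005]
ft_force: [-0.1, -0.6, -0.4]
grip_width: 1.001
finger_force: 0.0
```

>>> {"method": "play_rows", "body": {"delta_pos": [[0, 0, -0.3], [0, 0, -0.6], [0, 0, -0.82], [0, 0, -0.82]], "twist": [0, 0, 0], "gripper": [1, 1, 1, 1]}}

```text
validation failed for argument at $.tw...
```

>>> {"method": "play_rows", "body": {"delta_pos": [[0, 0, -0.3], [0, 0, -0.6], [0, 0, -0.82], [0, 0, -0.82], [0, 0, -0.82]], "twist": [0, 0, 0, 0, 0], "gripper": [1, 1, 1, 1, 1]}}

```text
time_s: 4.3
tool_pos: [559.3, -155.1, 22.5]
eef_rot: [2.492, 1.911, 0.002]
ft_force: [0.6, 0.2, 0.0]
grip_width: 1.001
finger_force: 0.0
```

>>> {"method": "play_rows", "body": {"delta_pos": [[0, 0, 0], [0, 0, 0], [0, 0, 0], [-0.04, 0.011, 0], [-0.08, 0.021, 0], [-0.11, 0.03, 0], [-0.14, 0.038, 0], [-0.17, 0.046, 0], [-0.2, 0.054, 0], [-0.23, 0.062, 0]], "twist": [0, 0, 0, 0, 0, 0, 0, 0, 0, 0], "gripper": [0.27, 0.27, 0.27, 0.27, 0.27, 0.27, 0.27, 0.27, 0.27, 0.27]}}

```text
time_s: 5.3
tool_pos: [539.8, -150.3, 21.1]
eef_rot: [2.494, 1.911, -0.0]
ft_force: [0.6, -0.8, -0.2]
grip_width: 0.632
finger_force: 0.2
```

>>> {"method": "play_rows", "body": {"delta_pos": [[-0.03, 0.008, 0], [-0.06, 0.016, 0], [-0.085, 0.023, 0], [-0.105, 0.028, 0], [-0.12, 0.032, 0], [-0.13, 0.035, 0], [-0.14, 0.038, 0], [-0.145, 0.039, 0], [-0.145, 0.039, 0], [-0.145, 0.039, 0]], "twist": [0, 0, 0, 0, 0, 0, 0, 0, 0, 0], "gripper": [0.27, 0.27, 0.27, 0.27, 0.27, 0.27, 0.27, 0.27, 0.27, 0.27]}}

```text
time_s: 6.3
tool_pos: [528.3, -147.2, 21.1]
eef_rot: [-2.494, -1.911, 0.0]
ft_force: [0.0, 0.9, -0.4]
grip_width: 0.634
finger_force: 0.0
```

Run:
```python
from h import *
s=robot.state();print(s["tool_pos"],s["ft_force"],s["grip_width"],s["time_s"])
im,d=get_image("side");np.savez("side1.npz",im=im,d=d)
im2,_=get_image("top")
a=cv2.resize(im[145:235,200:300],(600,540),interpolation=3)
cv2.imwrite("pics/s1.png",a[...,::-1])
```

```text
[ 528.34548477 -147.21349907   21.09149635] [ 0.0249012   0.933776   -0.41481768] 0.6340905316988068 6.3
```

View pics/s1.png

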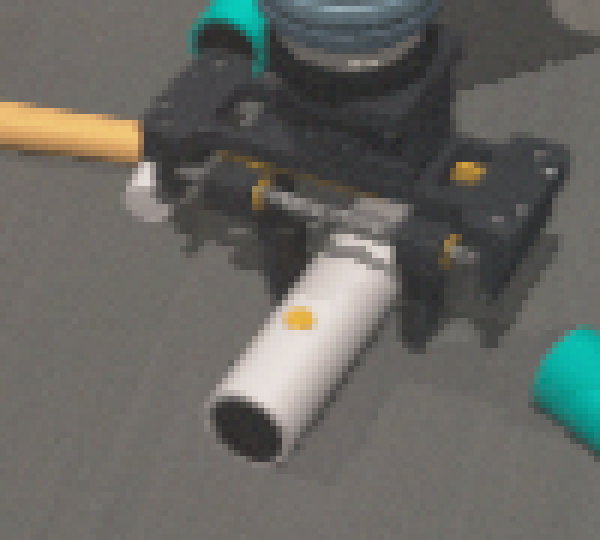

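The enlarged view shows the tube caged between the fingers, with the pin now at side pixel ≈(250,198), near the top of the tube.

```bash
cat > pin.py <<'E'
from h import *
def pin(D):
    P=pts("side",D["d"]);hsv=cv2.cvtColor(D["im"],cv2.COLOR_RGB2HSV)
    o=(hsv[...,1]>90)&(hsv[...,0]>8)&(hsv[...,0]<30);o[:185]=0;o[215:]=0;o[:,:238]=0;o[:,265:]=0
    vv,uu=np.where(o);print("pin px",o.sum(),uu.mean(),vv.mean(),"depth pt",np.nanmedian(P[o],0),"ray43",ray("side",uu.mean(),vv.mean(),43.5))
    u0,v0=int(uu.mean()),int(vv.mean())
    w=np.zeros(o.shape,bool);w[v0-8:v0+26,u0-20:u0+20]=1
    w&=(P[...,2]>15)&(P[...,2]<50)&(D["im"].min(2)>110)
    q=P[w];a=np.array([.263,.965]);n=np.array([.965,-.263])
    # circle fit, radius 22, centre z 22, in coordinate across the tube
    from scipy.optimize import least_squares
    s=q[:,:2]@n
    f=least_squares(lambda p:np.hypot(s-p[0],q[:,2]-p[1])-22,[np.median(s),22],loss="soft_l1").x
    pp=np.nanmedian(P[o],0);print(len(q),"axis s,z",f,"along ends",np.percentile(q[:,:2]@a,[0,2,98]),"pin s",pp[:2]@n,"ang",np.degrees(np.arctan2(pp[:2]@n-f[0],pp[2]-f[1])), "pin along",pp[:2]@a)
if __name__=="__main__":
    import sys;pin(np.load(sys.argv[1]))
E
python3 pin.py side1.npz
```

```text
pin px 14 249.5 197.71428571428572 depth pt [ 547.02205142 -104.59986623   44.07524224] ray43 [ 546.96533269 -105.45888612   43.5       ]
451 axis s,z [556.71252464  21.28431478] along ends [-18.0438227  -12.14876558  97.29268528] pin s 555.3860444349937 ang -3.3309777792575237 pin along 42.92792860815319
```

>>> {"method": "play_rows", "body": {"delta_pos": [[0, 0, 0], [0, 0, 0], [0, 0, 0], [0, 0, 0], [0, 0, 0.2], [0, 0, 0.5], [0, 0, 1], [0, 0, 1]], "twist": [0, 0, 0, 0, 0, 0, 0, 0], "gripper": [1, 1, 1, 1, 1, 1, 1, 1]}}

```text
time_s: 7.2
tool_pos: [531.5, -148.5, 106.3]
eef_rot: [2.489, 1.906, 0.009]
ft_force: [0.5, -1.1, -0.2]
grip_width: 1.0
finger_force: 0.0
```

>>> {"method": "play_rows", "body": {"delta_pos": [[0, 0, 0.6], [0, 0, 1], [0, 0, 1]], "twist": [0, 0, 0], "gripper": [1, 1, 1]}}

```text
time_s: 7.5
tool_pos: [530.9, -148.2, 185.6]
eef_rot: [2.49, 1.907, 0.009]
ft_force: [-0.1, 0.0, 0.3]
grip_width: 0.996
finger_force: 0.0
```

>>> {"method": "play_rows", "body": {"delta_pos": [[0, 0, 0.6], [0, 0, 0.9], [0, 0, 0.9]], "twist": [0, 0, 0], "gripper": [1, 1, 1]}}

```text
time_s: 7.8
tool_pos: [530.0, -147.8, 256.0]
eef_rot: [2.491, 1.908, 0.006]
ft_force: [0.2, -0.3, -1.3]
grip_width: 1.001
finger_force: 0.0
```

>>> {"method": "play_rows", "body": {"delta_pos": [[0.2, 0.96, 0], [0.2, 0.96, 0], [0.2, 0.96, 0]], "twist": [-0.152, -0.152, -0.152], "gripper": [1, 1, 1]}}

```text
time_s: 8.1
tool_pos: [544.5, -64.7, 251.2]
eef_rot: [-2.696, -1.606, 0.002]
ft_force: [0.3, 0.6, 0.3]
grip_width: 0.999
finger_force: 0.0
```

>>> {"method": "play_rows", "body": {"delta_pos": [[0.2, 0.96, 0], [0.2, 0.96, 0], [0.2, 0.96, 0]], "twist": [-0.152, -0.152, -0.152], "gripper": [1, 1, 1]}}

```text
time_s: 8.4
tool_pos: [560.2, 11.2, 251.3]
eef_rot: [-2.869, -1.274, 0.003]
ft_force: [-0.3, 0.2, -0.8]
grip_width: 1.002
finger_force: 0.0
```

>>> {"method": "play_rows", "body": {"delta_pos": [[0.2, 0.96, 0], [0.2, 0.96, 0], [0.2, 0.96, 0]], "twist": [-0.152, -0.152, -0.152], "gripper": [1, 1, 1]}}

```text
time_s: 8.7
tool_pos: [576.2, 87.3, 251.4]
eef_rot: [-3.002, -0.924, 0.003]
ft_force: [-0.5, -0.2, -1.2]
grip_width: 0.998
finger_force: 0.0
```

Run:
```python
from h import *
from pin import pin
im,d=get_image("side");np.savez("side2.npz",im=im,d=d)
pin(np.load("side2.npz"))
im2,d2=get_image("top");np.savez("top2.npz",im=im2,d=d2)
P=pts("top",d2)
w=(P[...,2]>8)&(P[...,2]<60)&(im2.min(2)>120);w[:140]=0;w[215:]=0;w[:,:240]=0;w[:,345:]=0
c=max(cv2.findContours(w.astype(np.uint8),0,1)[0],key=cv2.contourArea);k=cv2.drawContours(np.zeros((384,512),np.uint8),[c],-1,1,-1)>0
print(cv2.minAreaRect(P[k&w][:,:2].astype(np.float32)))
hsv=cv2.cvtColor(im2,cv2.COLOR_RGB2HSV);o=(hsv[...,1]>60)&(hsv[...,0]>8)&(hsv[...,0]<32)&(cv2.dilate(k.astype(np.uint8),np.ones((3,3)))>0)
vv,uu=np.where(o);print(o.sum(),P[o].mean(0) if o.any() else 0, ray("top",uu.mean(),vv.mean(),44) if o.any() else 0)
s=robot.state();print(s["tool_pos"],s["time_s"],s["joints"])
```

```text
pin px 14 249.5 197.71428571428572 depth pt [ 547.22497699 -104.33816185   43.90859802] ray43 [ 546.96533269 -105.45888612   43.5       ]
404 axis s,z [556.6999126   21.40216016] along ends [-38.1512922  -21.90650348  94.63914087] pin s 555.5130393611698 ang -3.0186871397586716 pin along 43.23384276774889
((533.405517578125, -145.53399658203125), (200.74974060058594, 44.521358489990234), 75.20360565185547)
7 [ 543.97369875 -103.78400721   42.67075025] [ 543.7999922  -103.74328389   44.        ]
[575.7391525   82.08954997 252.04725829] 8.8 [-0.73945361  0.4929434   0.71388225  1.7498676  -0.36611423  1.03845621
 -0.87218905]
```

>>> {"method": "play_rows", "body": {"delta_pos": [[0.205, 0.96, 0], [0.205, 0.96, 0], [0.205, 0.96, 0]], "twist": [-0.153, -0.153, -0.153], "gripper": [0.5, 0.5, 0.5]}}

```text
time_s: 9.1
tool_pos: [592.8, 162.9, 252.1]
eef_rot: [-3.092, -0.554, 0.001]
ft_force: [-1.0, -0.6, -0.2]
grip_width: 0.758
finger_force: 0.0
```

>>> {"method": "play_rows", "body": {"delta_pos": [[0.205, 0.96, 0], [0.205, 0.96, 0], [0.205, 0.96, 0], [0.205, 0.96, 0], [0.205, 0.96, -0.4], [0.205, 0.96, -0.4], [0.205, 0.96, -0.4]], "twist": [-0.153, -0.153, -0.153, -0.153, -0.153, -0.153, -0.153], "gripper": [0.5, 0.5, 0.5, 0.5, 0.5, 0.5, 0.5]}}

```text
time_s: 9.8
tool_pos: [609.1, 234.2, 221.4]
eef_rot: [3.136, 0.171, -0.002]
ft_force: [-0.8, 0.6, 0.1]
grip_width: 0.752
finger_force: 0.0
```

>>> {"method": "play_rows", "body": {"delta_pos": [[0, 0.02, -0.3], [0, 0.02, -0.6], [0, 0.02, -0.85], [0, 0.02, -0.95], [0, 0.02, -0.95], [0, 0.02, -0.95]], "twist": [0, 0, 0, 0, 0, 0], "gripper": [0.5, 0.5, 0.5, 0.5, 0.5, 0.5]}}

```text
time_s: 10.4
tool_pos: [610.2, 238.0, 146.7]
eef_rot: [-3.136, -0.173, -0.003]
ft_force: [0.1, -0.3, -0.2]
grip_width: 0.752
finger_force: 0.0
```

Run:
```python
from h import *
im,d=get_image("side");np.savez("side3.npz",im=im,d=d)
a=cv2.resize(im[210:360,100:260],(640,600),interpolation=3)
cv2.imwrite("pics/s3.png",a[...,::-1])
```

```text
(no output)
```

View pics/s3.png

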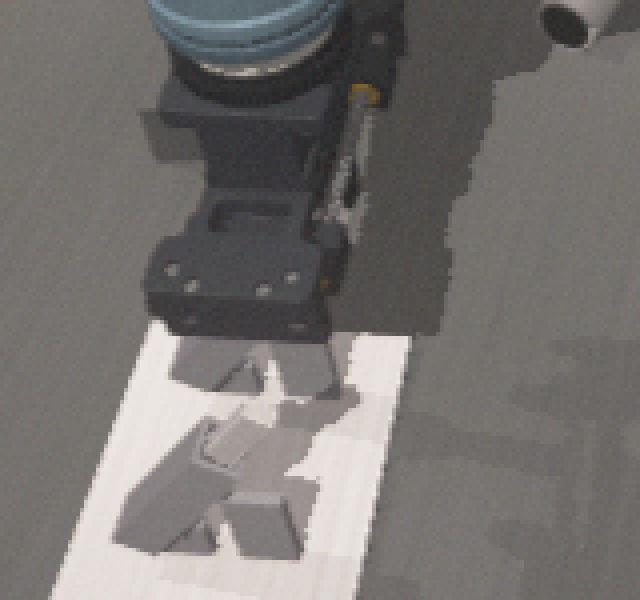

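The gripper is over the punch's sleeve and hides the punch. The chisel, at crop (240,440), stands clear. I'm closing gently.

>>> {"method": "play_rows", "body": {"delta_pos": [[0, -0.02, 0], [0, -0.02, 0], [0, -0.02, 0], [0, -0.02, 0], [0, -0.02, 0], [0, -0.02, 0], [0, -0.02, 0]], "twist": [0, 0, 0, 0, 0, 0, 0], "gripper": [-0.2, -0.6, -1, -1, -1, -1, -1], "squeeze": 10}}

```text
time_s: 11.15
tool_pos: [609.2, 235.9, 145.1]
eef_rot: [3.136, 0.173, -0.0]
ft_force: [-0.8, -2.1, 0.5]
grip_width: 0.179
finger_force: 10.0
```

>>> {"method": "play_rows", "body": {"delta_pos": [[0, 0, 0], [-0.071, -0.008, 0.102], [-0.142, -0.017, 0.205], [-0.214, -0.025, 0.307], [-0.285, -0.034, 0.41], [-0.356, -0.042, 0.512], [-0.428, -0.05, 0.614], [-0.5, -0.059, 0.717], [-0.57, -0.067, 0.819], [-0.57, -0.067, 0.819]], "twist": [0, 0, 0, 0, 0, 0, 0, 0, 0, 0], "gripper": [-1, -1, -1, -1, -1, -1, -1, -1, -1, -1], "squeeze": 20}}

```text
time_s: 12.15
tool_pos: [563.3, 232.0, 211.9]
eef_rot: [-3.135, -0.175, -0.001]
ft_force: [0.6, -0.4, -3.2]
grip_width: 0.173
finger_force: 19.9
```

>>> {"method": "play_rows", "body": {"delta_pos": [[-0.071, -0.008, 0.102], [-0.142, -0.017, 0.205], [-0.214, -0.025, 0.307], [-0.285, -0.034, 0.41], [-0.356, -0.042, 0.512], [-0.428, -0.05, 0.614], [-0.428, -0.05, 0.614], [-0.428, -0.05, 0.614]], "twist": [0, 0, 0, 0, 0, 0, 0, 0], "gripper": [-1, -1, -1, -1, -1, -1, -1, -1]}}

```text
time_s: 12.95
tool_pos: [529.3, 227.6, 259.9]
eef_rot: [-3.136, -0.174, -0.0]
ft_force: [0.8, -0.7, -2.8]
grip_width: 0.173
finger_force: 19.9
```

Run:
```python
from h import *
im,d=get_image("side");np.savez("side4.npz",im=im,d=d)
a=cv2.resize(im[200:360,120:280],(600,600),interpolation=3)
cv2.imwrite("pics/s4.png",a[...,::-1])
s=robot.state();print(s["tool_pos"],s["ft_force"],s["wrist_torque"],s["finger_force"])
```

```text
[529.28455066 227.52916069 259.63896627] [ 0.22896355 -0.78113626 -1.28520382] [ 0.03889717  0.24332675 -0.01391233] 19.913695185468896
```

View pics/s4.png

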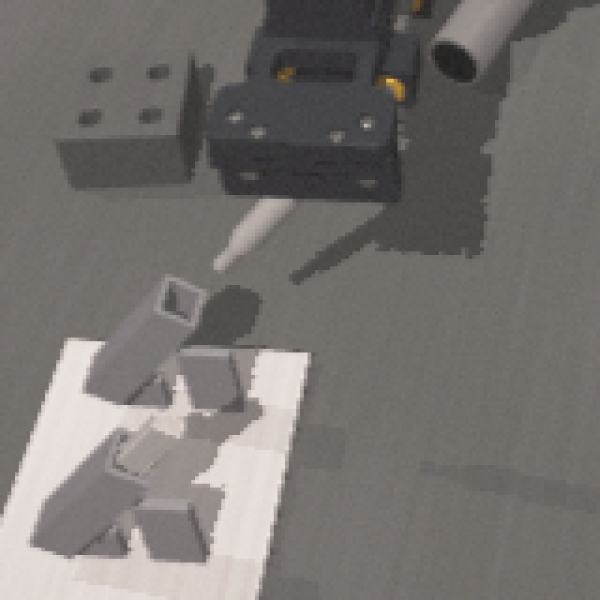

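The punch is out at about 35° lean, with its point at crop (220,265), side pixel ≈(179,271). Next I'll upright it by bracing its point against the front edge of the fixed plate.

>>> {"method": "play_rows", "body": {"delta_pos": [[-0.2, -0.02, -0.1], [-0.459, -0.054, -0.3], [-0.459, -0.054, -0.6], [-0.459, -0.054, -0.9], [-0.459, -0.054, -0.94], [-0.459, -0.054, -0.94]], "twist": [0, 0, 0, 0, 0, 0], "gripper": [-1, -1, -1, -1, -1, -1]}}

```text
time_s: 13.6
tool_pos: [492.6, 222.7, 184.2]
eef_rot: [3.136, 0.173, -0.002]
ft_force: [0.8, 0.4, -1.2]
grip_width: 0.174
finger_force: 19.9
```

>>> {"method": "play_rows", "body": {"delta_pos": [[0, 0, -0.25], [0, 0, -0.5], [0, 0, -0.7], [0, 0, -0.75], [0, 0, -0.75]], "twist": [0, 0, 0, 0, 0], "gripper": [-1, -1, -1, -1, -1]}}

```text
time_s: 14.1
tool_pos: [492.9, 223.0, 124.7]
eef_rot: [3.136, 0.174, -0.0]
ft_force: [1.2, 0.9, -1.4]
grip_width: 0.178
finger_force: 19.9
```

Run:
```python
from h import *
print(ray("side",178.7,270.7,150))
im,d=get_image("side");np.savez("side5.npz",im=im,d=d)
a=cv2.resize(im[220:360,140:280],(600,600),interpolation=3)
cv2.imwrite("pics/s5.png",a[...,::-1])
s=robot.state();print(s["tool_pos"],s["ft_force"],s["wrist_torque"],s["finger_force"])
```

```text
[611.88901901 235.26186286 150.        ]
[493.24697321 223.11568253 125.178958  ] [-0.21227012  0.97026585 -1.81629201] [0.01295982 0.17408309 0.03623326] 19.917916425929434
```

View pics/s5.png

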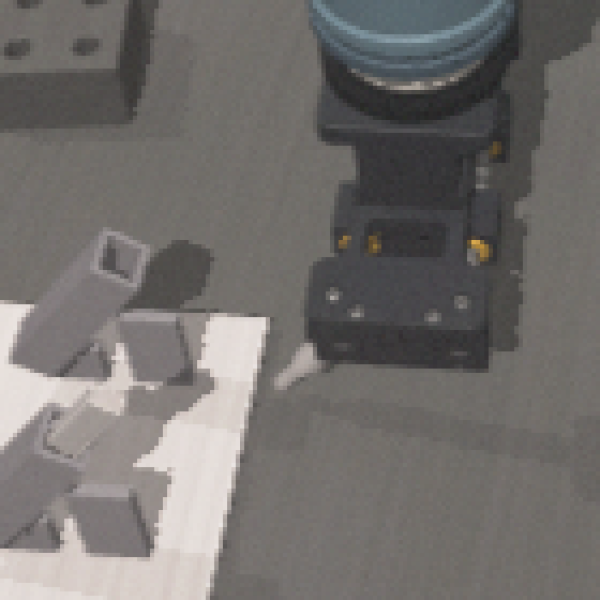

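The point is at crop (280,385), just in front of the plate edge. Its ray agrees with the predicted tip to 2 mm, so I'll lower it and press along the arc.

>>> {"method": "play_rows", "body": {"delta_pos": [[0, 0, -0.07], [0, 0, -0.138], [0, 0, -0.138], [0, 0, -0.138]], "twist": [0, 0, 0, 0], "gripper": [-1, -1, -1, -1], "squeeze": 15}}

```text
time_s: 14.55
tool_pos: [492.6, 223.1, 113.5]
eef_rot: [3.137, 0.174, -0.0]
ft_force: [-0.5, 0.0, -0.1]
grip_width: 0.171
finger_force: 14.9
```

>>> {"method": "play_rows", "body": {"delta_pos": [[0.062, 0.007, 0], [0.124, 0.0145, 0], [0.19, 0.022, 0.045], [0.256, 0.03, 0.09], [0.325, 0.038, 0.13], [0.395, 0.046, 0.169], [0.467, 0.0545, 0.2025], [0.54, 0.063, 0.235], [0.614, 0.072, 0.2625], [0.69, 0.081, 0.2875]], "twist": [0, 0, 0, 0, 0, 0, 0, 0, 0, 0], "gripper": [-1, -1, -1, -1, -1, -1, -1, -1, -1, -1]}}

```text
time_s: 15.55
tool_pos: [548.3, 229.6, 136.6]
eef_rot: [3.137, 0.174, -0.0]
ft_force: [-0.2, -0.6, -2.4]
grip_width: 0.177
finger_force: 15.0
```

Run:
```python
from h import *
im,d=get_image("side");np.savez("side6.npz",im=im,d=d)
a=cv2.resize(im[220:360,120:260],(600,600),interpolation=3)
cv2.imwrite("pics/s6.png",a[...,::-1])
s=robot.state();print(s["tool_pos"],s["ft_force"],s["wrist_torque"],s["finger_force"])
```

```text
[549.46412989 229.72478657 137.10575757] [ 0.75073513  0.0678336  -1.45132048] [-0.01521584  0.29853668  0.01374808] 14.997537020535674
```

View pics/s6.png

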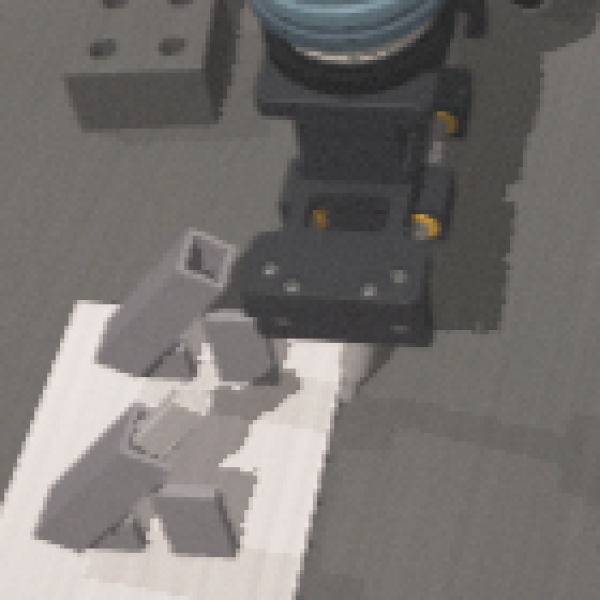

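The point is braced at the plate edge (crop ≈(350,390)) and the punch has turned most of the way. I'll finish the arc and lift.

>>> {"method": "play_rows", "body": {"delta_pos": [[0.077, 0.009, 0.02], [0.154, 0.018, 0.04], [0.232, 0.027, 0.0525], [0.31, 0.036, 0.065], [0.39, 0.0455, 0.071], [0.47, 0.055, 0.0775], [0.47, 0.055, 0.0775], [0.47, 0.055, 0.0775]], "twist": [0, 0, 0, 0, 0, 0, 0, 0], "gripper": [-1, -1, -1, -1, -1, -1, -1, -1]}}

```text
time_s: 16.4
tool_pos: [585.6, 233.9, 142.7]
eef_rot: [3.137, 0.174, 0.0]
ft_force: [-0.0, -0.1, -1.7]
grip_width: 0.173
finger_force: 15.0
```

>>> {"method": "play_rows", "body": {"delta_pos": [[-0.02, 0, 0.1], [-0.04, 0, 0.3], [-0.04, 0, 0.5], [-0.04, 0, 0.7], [-0.04, 0, 0.9], [-0.04, 0, 1], [-0.04, 0, 1], [-0.04, 0, 1]], "twist": [0, 0, 0, 0, 0, 0, 0, 0], "gripper": [-1, -1, -1, -1, -1, -1, -1, -1], "squeeze": 20}}

```text
time_s: 17.2
tool_pos: [582.0, 234.0, 222.4]
eef_rot: [-3.137, -0.174, 0.001]
ft_force: [-1.0, 0.1, -1.9]
grip_width: 0.171
finger_force: 20.0
```

Run:
```python
from h import *
im,d=get_image("side");np.savez("side7.npz",im=im,d=d)
s=robot.state();t=s["tool_pos"];print(t,s["ft_force"],s["wrist_torque"],s["finger_force"])
P=pts("side",d)
w=(P[...,2]>60)&(P[...,2]<t[2]-12)&(np.hypot(P[...,0]-t[0],P[...,1]-t[1])<60)
n,l,st,ce=cv2.connectedComponentsWithStats(w.astype(np.uint8));i=1+st[1:,4].argmax();q=P[l==i];print(st[i])
for z0 in range(60,220,8):
    b=q[(q[:,2]>=z0)&(q[:,2]<z0+8)]
    if len(b): print(z0+4,len(b),b[:,:2].mean(0).round(1),np.ptp(b[:,0]).round(1))
```

```text
[581.73357955 233.95790375 222.02944487] [-0.45435111  0.02010519 -2.30633282] [ 0.0194353   0.18565577 -0.03088808] 19.998370238608913
[187 264  12  29 182]
88 7 [583.2 236. ] 5.6
96 10 [583.1 235.5] 7.2
104 9 [583.6 236.2] 6.4
112 6 [584.4 237.8] 9.1
120 22 [582.  238.1] 12.8
128 21 [583.  238.6] 14.0
136 22 [583.5 238.4] 13.3
144 19 [582.5 238. ] 12.4
152 19 [583.5 238.3] 12.9
160 24 [583.8 238.2] 13.9
168 21 [583.6 238.4] 12.5
176 2 [582.5 236.5] 6.7
```

The punch is upright to about 1°, with its point around z = 86 mm and x, y within 3 mm of the TCP. I'm carrying it to the pin.

>>> {"method": "play_rows", "body": {"delta_pos": [[-0.02, -0.2, 0], [-0.05, -0.5, 0], [-0.096, -0.84, 0]], "twist": [0, 0, 0], "gripper": [-1, -1, -1], "squeeze": 30}}

```text
time_s: 17.55
tool_pos: [574.0, 165.1, 222.0]
eef_rot: [3.136, 0.175, -0.002]
ft_force: [-0.3, -0.5, -2.0]
grip_width: 0.17
finger_force: 30.0
```

>>> {"method": "play_rows", "body": {"delta_pos": [[-0.032, -0.28, 0], [-0.064, -0.56, 0], [-0.096, -0.84, 0]], "twist": [0, 0, 0], "gripper": [-1, -1, -1]}}

```text
time_s: 17.85
tool_pos: [566.0, 97.0, 222.2]
eef_rot: [3.136, 0.172, -0.002]
ft_force: [-0.7, -0.6, -3.3]
grip_width: 0.171
finger_force: 30.0
```

>>> {"method": "play_rows", "body": {"delta_pos": [[-0.032, -0.28, 0], [-0.064, -0.56, 0], [-0.096, -0.84, 0]], "twist": [0, 0, 0], "gripper": [-1, -1, -1]}}

```text
time_s: 18.15
tool_pos: [558.1, 30.0, 222.2]
eef_rot: [3.136, 0.172, -0.002]
ft_force: [1.0, 0.2, -2.2]
grip_width: 0.169
finger_force: 30.0
```

>>> {"method": "play_rows", "body": {"delta_pos": [[-0.032, -0.28, 0], [-0.064, -0.56, 0], [-0.096, -0.84, 0]], "twist": [0, 0, 0], "gripper": [-1, -1, -1]}}

```text
time_s: 18.45
tool_pos: [550.3, -37.1, 222.2]
eef_rot: [3.136, 0.172, -0.002]
ft_force: [1.2, 0.3, -1.2]
grip_width: 0.173
finger_force: 30.0
```

>>> {"method": "play_rows", "body": {"delta_pos": [[-0.04, -0.35, 0], [-0.07, -0.65, 0], [-0.09, -0.8, 0], [-0.096, -0.84, 0], [-0.096, -0.84, 0], [-0.096, -0.84, 0], [-0.096, -0.84, 0]], "twist": [0, 0, 0, 0, 0, 0, 0], "gripper": [-1, -1, -1, -1, -1, -1, -1]}}

```text
time_s: 19.15
tool_pos: [544.1, -100.7, 222.5]
eef_rot: [-3.136, -0.177, 0.0]
ft_force: [0.8, 0.2, -2.5]
grip_width: 0.173
finger_force: 30.0
```

Run:
```python
from h import *
from pin import pin
im,d=get_image("side");np.savez("side8.npz",im=im,d=d)
cv2.imwrite("pics/s8.png",cv2.resize(im[110:230,190:310],(600,600),interpolation=3)[...,::-1])
s=robot.state();t=s["tool_pos"];print(t,s["ft_force"],s["finger_force"],s["time_s"])
P=pts("side",d)
w=(P[...,2]>60)&(P[...,2]<t[2]-12)&(np.hypot(P[...,0]-t[0],P[...,1]-t[1])<60)
n,l,st,ce=cv2.connectedComponentsWithStats(w.astype(np.uint8));i=1+st[1:,4].argmax();q=P[l==i];print(st[i])
b=np.array([(372.-t[0]),633-t[1]]);b/=np.hypot(*b)
for z0 in range(60,220,12):
    c=q[(q[:,2]>=z0)&(q[:,2]<z0+12)]
    if len(c): print(z0+6,len(c),(c[:,:2].mean(0)-b*(3.4 if z0<104 else 6)).round(1))
pin(np.load("side8.npz"))
```

```text
[ 544.07541949 -100.84458546  222.58470693] [-0.15122399  0.08270832 -1.73463506] 29.998238085536286 19.2
[243 152   9  36 206]
90 10 [ 546.8 -103.1]
102 14 [ 547.6 -102.1]
114 15 [ 547.5 -103.3]
126 21 [ 549.  -101.4]
138 23 [ 549.  -101.4]
150 21 [ 548.4 -101.5]
162 28 [ 549.4 -102.5]
174 22 [ 549.5 -101.4]
186 26 [ 549.7 -101.5]
198 21 [ 550.2 -101.7]
210 5 [549.9 -99.2]
pin px 14 249.5 197.71428571428572 depth pt [ 547.29825897 -104.48264272   44.11758817] ray43 [ 546.96533269 -105.45888612   43.5       ]
460 axis s,z [556.46953131  21.2681678 ] along ends [-36.08979451 -19.95072017  97.21826465] pin s 555.6217549423983 ang -2.1248564013440308 pin along 43.113691889351166
```

View pics/s8.png

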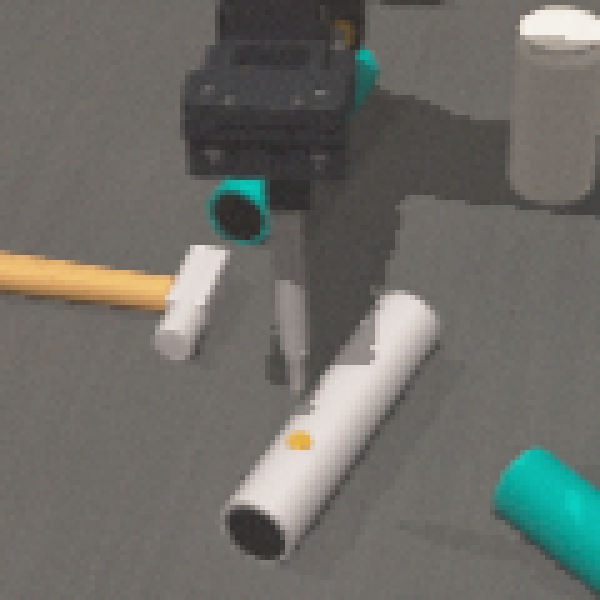

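The punch hangs straight over the pin: the point is at crop (297,390) and the pin at (300,440), about 2 mm apart sideways with 42 mm clearance. One small nudge to settle it, then I'll hand in.

>>> {"method": "play_rows", "body": {"delta_pos": [[0, -0.02, 0], [0, -0.02, 0], [0, -0.02, 0], [0, -0.02, 0], [0, -0.02, 0], [0, -0.02, 0], [0, -0.02, 0], [0, -0.02, 0]], "twist": [0, 0, 0, 0, 0, 0, 0, 0], "gripper": [-1, -1, -1, -1, -1, -1, -1, -1]}}

```text
time_s: 20.0
tool_pos: [543.8, -103.7, 222.7]
eef_rot: [-3.137, -0.174, 0.0]
ft_force: [-1.2, -0.3, -1.3]
grip_width: 0.173
finger_force: 30.0
```

```bash
python3 -c "
from h import *
s=robot.state();print(s['tool_pos'],s['finger_force'],abs(s['joint_vel']).max());print(order.hand_in())"
```

```text
[ 543.82953818 -103.65757167  222.73217451] 29.998259141575545 0.0011906887484035757
the job is handed in; nothing more can be done
None
```

I handed the job in at 20 s, with no verdict shown: the tube is rolled pin-up (within about 3°) and let go, and the gripper holds the punch still, point down and about upright, roughly 42 mm above the pin and within about 3 mm of it sideways.

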